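# Slide the reference standard into the corner of the analyser deck

## Task

Get the analyser ready for its morning check: with a fingertip, push the flat rectangular reference standard on its deck squarely against the long rail, then, keeping it against the rail all the way, slide it along into the corner pocket until it is fully home against the end stop, over the measuring window. It stays flat on the deck, never lifted or carried, and the other things on and around the analyser stay where they are.

Things in the scene. Friction and masses are not known exactly. Their poses are not given: they have to be found in the camera images.
- standard: The reference standard: a plain rectangular stainless-steel block, 34 mm (its x) by 50 mm (its y) by 12 mm high, 110 to 225 g, a round white ceramic tile let into its top. Loose and flat on the analyser's deck. Origin: centre of its underside. Its 50 mm side goes along the rail; at the start its x axis is within 0.45 rad of the corner's x axis.
- corner (a point): Inner corner at deck level, where the rail's face meets the end stop's face, on the top deck of a white desktop analyser (200 x 300 mm, 80 mm high, fixed). x points across the deck to the rail, y along the rail to the end stop, z up. Rail: face at x = 0, from y = -265 mm to 0. End stop: face at y = 0, from x = -70 mm to 0. Both 14 mm high, 10 mm thick. Open flat deck from x = -156, y = -266 mm.
- keeper (a point): Near the mouth end of the 7 mm high keeper strip that makes the corner a pocket; same axes as the corner, this point at (-39, -14, 0) mm from it, on the keeper's face. From the end stop to here the strip runs parallel to the rail, 39 mm from it (5 mm play for the standard), 8 mm thick; then it flares outward for 8 mm more, away from the rail. The standard enters with y growing.
- window (a point): Centre of the round dark measuring window, 20 mm across, flush in the deck inside the pocket; same axes as the corner, at (-17, -25, 0) mm from it. The standard's origin comes here when it is fully home.
- sample_cup: Bystander: a round black lidded sample cup, 42 mm across and 22 mm high, loose on the deck on the side away from the rail, about 115 mm from the rail's face and level with the last 90 mm before the end stop. Origin at the centre of its underside.
- reagent_bottle: Bystander: an amber bottle, 64 mm across and 130 mm high, standing on the bench beyond the end-stop side of the analyser. Origin at the centre of its underside.
- powder_jar: Bystander: a white jar, 56 mm across and 60 mm high, standing on the bench beyond the end-stop side of the analyser, nearer the robot. Origin at the centre of its underside.
- lens_brush: Bystander: a brush 150 mm long lying on the bench at the analyser's other side. Origin about the middle of its underside.
There are look-alikes about, which are no part of the job. Of the things shaped like the standard, the stainless one is meant.

How it is judged:
On the way:
1. the standard lies square against the rail, still well short of the pocket (x of standard in the frame of corner above -0.0205 m and angle between the x axis of standard and the x axis of corner, either way round below 0.1 rad and y of standard in the frame of corner below -0.075 m), for 0.1 s.
At the end, for the whole second after the job is handed in: The standard rests flat in the corner pocket, within 3 mm of the rail and within 3 mm of the end stop, square to the rail within 0.08 rad, at rest (x of standard in the frame of corner above -0.02 m and y of standard in the frame of corner above -0.028 m and z of standard in the frame of corner below 0.002 m and angle between the x axis of standard and the x axis of corner, either way round below 0.08 rad and linear speed of standard below 0.01 m/s); the robot touches nothing.
It fails at once if the standard is lifted more than 6 mm off the deck or tipped (z of standard in the frame of corner above 0.006 m or angle between standard's own z axis and vertical above 0.35 rad).
It fails at once if the standard leaves the deck (z of standard in the frame of corner below -0.01 m).
It fails at once if on its way along (from 130 mm before the corner) the standard comes more than 8 mm away from the rail, or turns more than 0.25 rad (y of standard in the frame of corner above -0.13 m and (x of standard in the frame of corner below -0.025 m or angle between the x axis of standard and the x axis of corner, either way round above 0.25 rad)).
It fails at once if a bystander is disturbed (distance of sample_cup from where it was at the start of the episode above 0.012 m or distance of any of reagent_bottle, powder_jar from where it was at the start of the episode above 0.015 m or distance of lens_brush from where it was at the start of the episode above 0.02 m).
It also fails if it takes over 48 s, if anything falls off the work surface, if the arm or the gripper's body presses on something with over 40 N, if the wrist force passes 120 N, or if a joint passes its speed limit or range.

## Robot

A 6-joint arm with a two-finger parallel gripper is mounted at the origin on the work surface. World frame = base frame: x ahead of the robot, y to its left, z up, the work surface at z = 0. Lengths are in m, angles in rad, forces in N, time in s.
With the tool pointing down it reaches from about 0.325 to 0.775 m from the base axis. Payload 5.5 kg.
Tool frame: the origin (TCP) lies midway between the tips of the shut fingers; the grasp point (between the pads) lies 19 mm behind it (grasp_offset is the distance from the TCP to the grasp point, in m); z points along the fingers, y is the line along which they close (so a half turn about z gives the same grasp; the last joint's range is limited). The gripper opens to 85 mm and grips with 20 to 120 N. Pads are 22 mm wide; open, the fingers measure 114 mm over their backs; the gripper's body (76 mm by 85 mm) begins 54 mm behind the grasp point. The pads swing forward as they close: fully open they stand 13 mm farther back than shut.
Start: joints at [-1.377, 0.091, 1.231, -0, 1.82, -0.057], TCP at [0.149, -0.581, 0.231] pointing down, gripper open.
Joint ranges: [-2.87, 2.87], [-0.86, 2.18], [0.17, 2.46], [-1.51, 4.65], [0.06, 2.69], [-2.65, 2.65]. Speed limits (rad/s): [2.57, 2.57, 3.01, 3.14, 3.14, 3.14].

## Interface

Orientations are given as a unit quaternion [x, y, z, w].
In Python, from rig import * gives the robot as it stands. The module is installed in compiled form; this text tells all that it offers.
- The arm moves only by the shell command python3 -m creep 'ROWS' [FORCE]. ROWS is JSON, a list that holds one entry, the list of rows, each a list of 5 numbers: the shift along the world's x, y, z in units of 30 mm (1.0 is 30 mm), then the turn about the world's z in degrees, then the closure, from -1 (fully open) to 1 (shut). In form: [[[dx, dy, dz, twist, fingers], ...]]. A call has 1 to 20 rows; each row shifts and turns the commanded pose from where the row before left it; what a row does not reach is not made up. A row lasts 1/10 s, in which the tool goes at most 50 mm and 8.59 degrees, less where a joint would pass 70% of its speed; a pose out of reach is approached as far as the arm can. A call is refused whole if a number of a shift passes 1 or a number of a turn 8.59, either way. A call with a gripper value outside its range is refused whole. The fingers move at their own pace and stop on an object; FORCE is the grip in N (left out, the last holds). Time passes only in rows, so rows that do not move let the fingers close. It gives the time, the measured TCP pose, the force, the opening and the grip force at its end, in the units of the state.
- sense(): the state, without advancing time (a new reading comes with each control period).
- grab_frame(name): name is "scene" or "top"; returns the picture (384x512x3 uint8, red, green, blue); there is no depth.
- calibration(name): a dict with "camera_matrix" (3x3 intrinsics, pixels), "xyz" and "attitude" of the camera in the world. Camera axes: x right, y up, looking along -z (the intrinsics and any distortion apply to the point x, -y, -z); pixel columns grow to the right and rows downward; lengths in m; the calibration is good to about 2 mm. A picture is of the moment at which its call begins. calibration takes no time and is no camera call.
- hand_in(): hands the job in; it is judged then, once.
Trained networks look in the newest picture that a camera, given by its name, has taken for a name from the list of things; names that differ only in an ending like _2 or _b are one class to them, and where a whole thing is asked for, a point or a joint stands for the part that bears it (a point fixed in the world has none). Each returns a list of dicts, best first, with "score" (0 to 1); they miss things now and then, are a little off and sometimes report something else, mostly with a low value. They report only what shows in the picture. A call takes as long as a camera call. They do not tell look-alikes from the thing itself.
- spot_in(camera, name): "xy" ([column, row] in pixels, amid what is visible of it).
- masks_of(camera, name): "pixels" (384x512 bool, what is visible of it) and "xy" ([column, row] in pixels, amid what is visible of it).
The state is a dict: "clock": time; "joint_positions": joint angles; "qd": joint speeds; "joint_torque": joint torques, N m; "eef_pos": TCP position; "orientation": TCP orientation; "wrist_force": force on the tool from outside, world axes, zero at the start; "torque": the same for the moment, N m; "grip_width": opening from 0.0 (shut) to 1.0 (fully open); "gripper_force": force on a finger pad.
Only numpy, scipy, OpenCV 4.12 (cv2) and the standard library are available. Lean on these libraries where they do the work, as an engineer would, in place of code of your own. Each camera call takes 0.05 s, during which the arm holds its last target. There are 200 camera calls.

## Working session

There is one attempt and no reset: what is moved stays moved. The work goes in short steps, Python scripts to look and compute and a shell command to move; the robot and the scene stay as the last step left them, time stands still between calls to the robot, and variables do not carry over. Pictures are saved under pics/ and viewed, at most 10 in all, crops included, and the job is handed in when it is done.

```bash
mkdir -p pics
cat > h.py <<'E'
from rig import *
import numpy as np, cv2
from scipy.spatial.transform import Rotation as R
def cam(n):
    c=calibration(n); return np.array(c["camera_matrix"]),np.array(c["xyz"]),c["attitude"],c
def rot(a):
    a=np.array(a); return a if a.shape==(3,3) else R.from_quat(a).as_matrix()
def ray(n,px,z):
    K,t,a,_=cam(n); u=np.linalg.inv(K)@[px[0],px[1],1]; d=rot(a)@[u[0],-u[1],-u[2]]
    return t+d*(z-t[2])/d[2]
def proj(n,p):
    K,t,a,_=cam(n); q=rot(a).T@(np.array(p)-t); v=K@[q[0],-q[1],-q[2]]; return v[:2]/v[2]
E
python3 - <<'E'
from h import *
for n in("scene","top"):
    print(calibration(n)); im=grab_frame(n); cv2.imwrite(f"pics/{n}0.png",im[:,:,::-1])
    for o in("standard","sample_cup","reagent_bottle","powder_jar","lens_brush","corner","window","keeper"):
        print(n,o,[(round(d["score"],2),np.round(d["xy"]).tolist()) for d in spot_in(n,o)][:4])
print(sense())
a,b=[cv2.imread(f"pics/{n}0.png") for n in("scene","top")]
E
```

```text
{'camera_matrix': array([[359.01650599,   0.        , 260.10940645],
       [  0.        , 359.01650599, 192.39541028],
       [  0.        ,   0.        ,   1.        ]]), 'xyz': array([0.788284  , 0.42222113, 0.6994671 ]), 'attitude': array([0.09641441, 0.30988437, 0.91019595, 0.25733104])}
scene standard [(0.72, [259.0, 124.0]), (0.72, [160.0, 134.0]), (0.53, [211.0, 139.0])]
scene sample_cup [(0.77, [251.0, 190.0])]
scene reagent_bottle [(0.83, [205.0, 283.0]), (0.45, [250.0, 191.0])]
scene powder_jar [(0.56, [258.0, 256.0])]
scene lens_brush [(0.77, [196.0, 120.0])]
scene corner [(0.93, [220.0, 187.0])]
scene window [(0.68, [217.0, 184.0])]
scene keeper [(0.74, [218.0, 187.0]), (0.45, [248.0, 194.0])]
{'camera_matrix': array([[436.00652317,   0.        , 253.3601952 ],
       [  0.        , 436.00652317, 191.43432477],
       [  0.        ,   0.        ,   1.        ]]), 'xyz': array([0.43098586, 0.02648274, 1.11522278]), 'attitude': array([-0.03562121,  0.03984601,  0.71368645, -0.69842327])}
top standard [(0.85, [342.0, 185.0]), (0.85, [394.0, 162.0]), (0.64, [360.0, 262.0])]

[... 305 characters left out ...]
 0.9, 'joint_positions': array([-1.37669053e+00,  9.10689570e-02,  1.23070708e+00,  1.14524766e-05,
        1.81978961e+00, -5.67218668e-02]), 'qd': array([ 0.0001183 , -0.00057107,  0.00046576,  0.00035569,  0.00041738,
        0.00191004]), 'joint_torque': array([-1.76951296e-03, -4.58478463e+01, -4.18099022e+01,  2.33334094e-05,
        7.24226338e-04,  5.42841846e-06]), 'eef_pos': array([ 0.14891525, -0.58123999,  0.23128981]), 'orientation': array([9.92145811e-01, 1.25086727e-01, 6.46337457e-06, 1.30904795e-05]), 'wrist_force': array([ 0.28506099, -0.11149509,  0.42032426]), 'torque': array([ 0.03723681, -0.02800497, -0.02776593]), 'gripper_force': 0.0, 'grip_width': 1.0054009343390773}
```

View pics/top0.png

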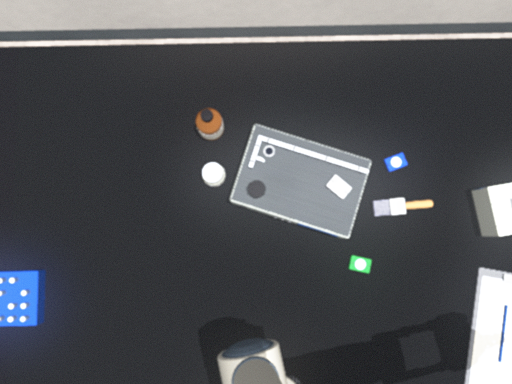

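View pics/scene0.png

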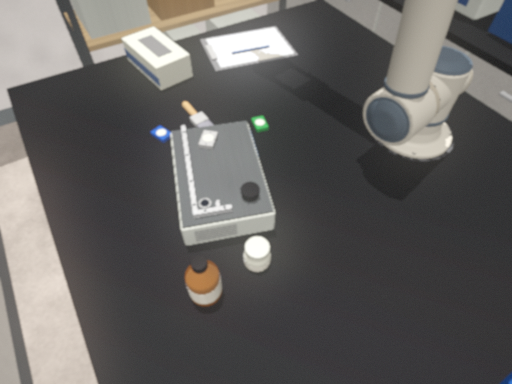

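Candidates: stainless/pale block with white tile on the deck at top (340,187); blue block on the bench (396,162); green block on the bench (360,264). By description it is the one on the deck at (340,187). Rail runs from about (370,170) to the corner near (260,138), and the cup is at (257,188). I'll check with a close crop.

Run:
```python
from h import *
im=cv2.imread("pics/top0.png"); c=im[115:245,225:385]
cv2.imwrite("pics/crop0.png",cv2.resize(c,None,fx=5,fy=4.6 and 5,interpolation=cv2.INTER_CUBIC)[:600])
for s in masks_of("top","standard"):
    m=s["pixels"].astype(np.uint8); r=cv2.minAreaRect(cv2.findNonZero(m)); print(s["score"],s["xy"],r,im[s["pixels"]].mean(0))
```

```text
0.85 [341.6, 186.1] ((338.6163330078125, 186.41336059570312), (22.585479736328125, 15.9013032913208), 39.289405822753906) [250.65395894 250.13196481 249.60703812]
0.84 [363.0, 261.8] ((359.6346130371094, 263.8269348144531), (20.78830909729004, 13.532012939453125), 11.309932708740234) [186.37545126 242.54873646 165.30685921]
0.57 [395.4, 158.7] ((395.03424072265625, 161.9246826171875), (14.161978721618652, 21.418529510498047), 69.44395446777344) [245.0976431  180.49158249 143.91582492]
```

View pics/crop0.png

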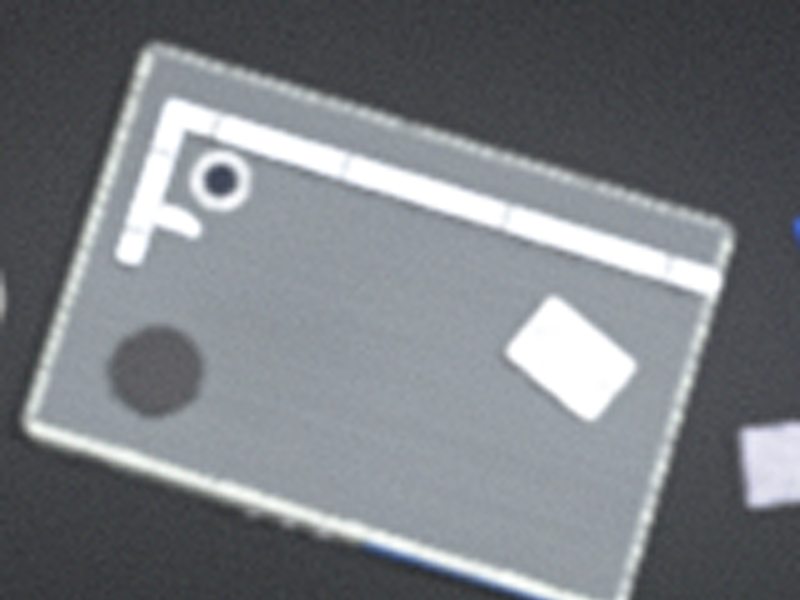

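```bash
cat >> h.py <<'E'
from scipy.optimize import minimize
import itertools
Z=0.08; S=8
def boxes(kind):
    if kind=="corner": return [((0,.010),(-.265,.010),(0,.014)),((-.07,0),(0,.010),(0,.014)),((-.047,-.039),(-.014,0),(0,.007))]
    return [((-.017,.017),(-.025,.025),(0,.012))]
def render(n,kind,p,roi):
    x0,y0,x1,y1=roi; m=np.zeros(((y1-y0)*S,(x1-x0)*S),np.uint8); c,s=np.cos(p[2]),np.sin(p[2])
    for b in boxes(kind):
        q=np.array([proj(n,[p[0]+c*u-s*v,p[1]+s*u+c*v,Z+w]) for u,v,w in itertools.product(*b)])
        h=cv2.convexHull(((q-[x0-.5,y0-.5])*S).astype(np.float32)); cv2.fillConvexPoly(m,np.round(h).astype(np.int32),255)
    return cv2.resize(m,(x1-x0,y1-y0),interpolation=cv2.INTER_AREA)/255.
def fit(n,kind,p,im,roi,lo,hi):
    g=im[roi[1]:roi[3],roi[0]:roi[2]].min(2).astype(float); t=np.clip((g-lo)/(hi-lo),0,1)
    if kind!="corner":   # keep only blob at initial guess
        k,l=cv2.connectedComponents((t>.3).astype(np.uint8)); c=np.round(proj(n,[p[0],p[1],Z+.012])-roi[:2]).astype(int); t=t*cv2.dilate((l==l[c[1],c[0]]).astype(np.uint8),np.ones((3,3)))
    f=lambda d:np.sum((render(n,kind,p+np.array(d)*[.01,.01,.05],roi)-t)**2)
    best=min((minimize(f,d0,method="Nelder-Mead",options=dict(initial_simplex=np.array(d0)+np.vstack([np.zeros(3),np.eye(3)*.7]),xatol=.005,fatol=.01)) for d0 in([0,0,0],[.3,-.3,.5])),key=lambda r:r.fun)
    return p+best.x*[.01,.01,.05],best.fun,t.sum()
def tocorner(C,p):
    d=R.from_euler("z",-C[2]).as_matrix()[:2,:2]@(np.array(p[:2])-C[:2]); return d
E
python3 - <<'E'
from h import *
w=ray("top",(269.2,151.2),.08); a=ray("top",(259.5,137),.094); b=ray("top",(368.5,173),.094)
th=np.arctan2(*(a-b)[1::-1])-np.pi/2; c,s=np.cos(th),np.sin(th)
C0=np.array([w[0]+c*.017-s*.025,w[1]+s*.017+c*.025,th]); print(C0)
S0=np.array([*ray("top",(339.2,186.8),.092)[:2],th-.35]); print(S0)
print("scene window px",proj("scene",[*w[:2],.08]))
for n in("top","scene"):
    im=cv2.imread(f"pics/{n}0.png")
    q=[proj(n,[*(C0[:2]+[c*u-s*v,s*u+c*v]),.085]) for u,v in((-.075,.015),(.015,.015),(.015,-.27),(-.075,-.27))]
    q=np.array(q); roi=[*np.floor(q.min(0)-2).astype(int),*np.ceil(q.max(0)+2).astype(int)]
    # mask non-rail regions: zero out everything outside corner strip
    m=np.zeros(im.shape[:2],np.uint8)
    for U in(((-.052,.016),(-.025,.016)),((-.006,-.006+.024),(-.272,.016)),((-.075,0),(-.006,.016))):
        h=[proj(n,[*(C0[:2]+[c*u-s*v,s*u+c*v]),.087]) for u,v in itertools.product(*U)]
        cv2.fillConvexPoly(m,cv2.convexHull(np.round(h).astype(np.int32)),1)
    wm=np.zeros_like(m); pw=proj(n,[*w[:2],.08]); cv2.circle(wm,tuple(int(round(v)) for v in pw),7,1,-1)
    im2=im*(m*(1-wm))[:,:,None] if n=="top" else im*m[:,:,None]
    print(n,"corner",fit(n,"corner",C0,im2,roi,170,235))
    q=proj(n,[*S0[:2],.09]).astype(int); r=[*(q-22),*(q+22)]
    print(n,"std",fit(n,"std",S0,im*(1-m)[:,:,None],r,170,235), fit(n,"std",S0+[0,0,.3],im*(1-m)[:,:,None],r,170,235))
E
```

```text
[ 0.66311381 -0.00350529 -0.34574206]
[ 0.54727434 -0.18407123 -0.69574206]
scene window px [205.29868478 201.49867725]Traceback (most recent call last):
  File "<stdin>", line 18, in <module>
  File "h.py", line 30, in fit
    best=min((minimize(f,d0,method="Nelder-Mead",options=dict(initial_simplex=np.array(d0)+np.vstack([np.zeros(3),np.eye(3)*.7]),xatol=.005,fatol=.01)) for d0 in([0,0,0],[.3,-.3,.5])),key=lambda r:r.fun)
  File "h.py", line 30, in <genexpr>
    best=min((minimize(f,d0,method="Nelder-Mead",options=dict(initial_simplex=np.array(d0)+np.vstack([np.zeros(3),np.eye(3)*.7]),xatol=.005,fatol=.01)) for d0 in([0,0,0],[.3,-.3,.5])),key=lambda r:r.fun)
              ~~~~~~~~^^^^^^^^^^^^^^^^^^^^^^^^^^^^^^^^^^^^^^^^^^^^^^^^^^^^^^^^^^^^^^^^^^^^^^^^^^^^^^^^^^^^^^^^^^^^^^^^^^^^^^^^^^^^^^^^^^^^^^^^^^^^^^^^^
    res = _minimize_neldermead(fun, x0, args, callback, bounds=bounds,
                               **options)
    fxr = func(xr)
    fx = function(np.copy(x), *(wrapper_args + args))
  File "h.py", line 29, in <lambda>
    f=lambda d:np.sum((render(n,kind,p+np.array(d)*[.01,.01,.05],roi)-t)**2)
                       ~~~~~~^^^^^^^^^^^^^^^^^^^^^^^^^^^^^^^^^^^^^^^^
  File "h.py", line 22, in render
    q=np.array([proj(n,[p[0]+c*u-s*v,p[1]+s*u+c*v,Z+w]) for u,v,w in itertools.product(*b)])
                ~~~~^^^^^^^^^^^^^^^^^^^^^^^^^^^^^^^^^^^
  File "h.py", line 12, in proj
    K,t,a,_=cam(n); q=rot(a).T@(np.array(p)-t); v=K@[q[0],-q[1],-q[2]]; return v[:2]/v[2]
            ~~~^^^
  File "h.py", line 5, in cam
    c=calibration(n); return np.array(c["camera_matrix"]),np.array(c["xyz"]),c["attitude"],c
ValueError: time passes only in moves, steps and waits
```

```bash
sed -i 's/^def cam(n):/import functools\n@functools.cache\ndef cam(n):/' h.py
cat > m.py <<'E'
from h import *
w=ray("top",(269.2,151.2),.08); a=ray("top",(259.5,137),.094); b=ray("top",(368.5,173),.094)
th=np.arctan2(*(a-b)[1::-1])-np.pi/2; c,s=np.cos(th),np.sin(th)
C0=np.array([w[0]+c*.017-s*.025,w[1]+s*.017+c*.025,th])
S0=np.array([*ray("top",(339.2,186.8),.092)[:2],th-.35])
for n in("top","scene"):
    im=cv2.imread(f"pics/{n}0.png")
    q=np.array([proj(n,[*(C0[:2]+[c*u-s*v,s*u+c*v]),.085]) for u,v in((-.075,.015),(.015,.015),(.015,-.27),(-.075,-.27))])
    roi=[*np.floor(q.min(0)-4).astype(int),*np.ceil(q.max(0)+4).astype(int)]
    im2=im.copy()
    ps=proj(n,[*S0[:2],.09]); pw=proj(n,[*w[:2],.08])
    cv2.circle(im2,tuple(int(round(v)) for v in ps),16 if n=="top" else 13,(0,0,0),-1)
    if n=="top": cv2.circle(im2,tuple(int(round(v)) for v in pw),6,(0,0,0),-1)
    # drop deck rim (outside strip 12 mm beyond rail)
    m=np.zeros(im.shape[:2],np.uint8)
    h=[proj(n,[*(C0[:2]+[c*u-s*v,s*u+c*v]),.087]) for u,v in itertools.product((-.08,.018),(-.275,.018))]
    cv2.fillConvexPoly(m,cv2.convexHull(np.round(h).astype(np.int32)),1)
    C,e,t=fit(n,"corner",C0,im2*m[:,:,None],roi,165,235); print(n,"corner",C,e,t)
    q=np.round(ps).astype(int); r=[*(q-22),*(q+22)]
    P,e,t=fit(n,"std",S0,im,r,165,235); print(n,"std",P,e,t,"in corner",tocorner(C,P),P[2]-C[2])
    g=cv2.resize(im[roi[1]:roi[3]+12,roi[0]:roi[2]+12],None,fx=4,fy=4)
    for k,p in(("corner",C),("std",P)):
        mm=(render(n,k,p,[roi[0],roi[1],roi[2]+12,roi[3]+12])>.5).astype(np.uint8)
        cs,_=cv2.findContours(cv2.resize(mm,None,fx=4,fy=4),0,1); cv2.drawContours(g,cs,-1,(0,0,255),1)
    cv2.imwrite(f"pics/fit_{n}.png",g[:590,:400] if n=="scene" else g)
a,b=[cv2.imread(f"pics/fit_{n}.png") for n in("top","scene")]
H=max(a.shape[0],b.shape[0]); f=lambda i:cv2.copyMakeBorder(i,0,H-i.shape[0],0,0,0)
g=np.hstack([f(a),f(b)]); k=min(1,800/g.shape[1],600/g.shape[0]); cv2.imwrite("pics/fit.png",cv2.resize(g,None,fx=k,fy=k))
E
time python3 m.py
```

```text
top corner [ 0.66586991 -0.0018328  -0.33104868] 45.06038054437461 857.2285714285714
top std [ 0.54957346 -0.18405835 -0.71407436] 8.108760916131159 353.5 in corner [-0.05075212 -0.21013148] -0.38302567335056203
scene corner [ 0.66357015 -0.00855505 -0.33068838] 114.8766117427363 614.2428571428571
scene std [ 0.54734786 -0.1906056  -0.61675893] 48.72257302921169 187.84285714285716 in corner [-0.0508145  -0.20992358] -0.2860705436533385
real	0m0.842s
user	0m1.287s
sys	0m0.104s
```

View pics/fit.png

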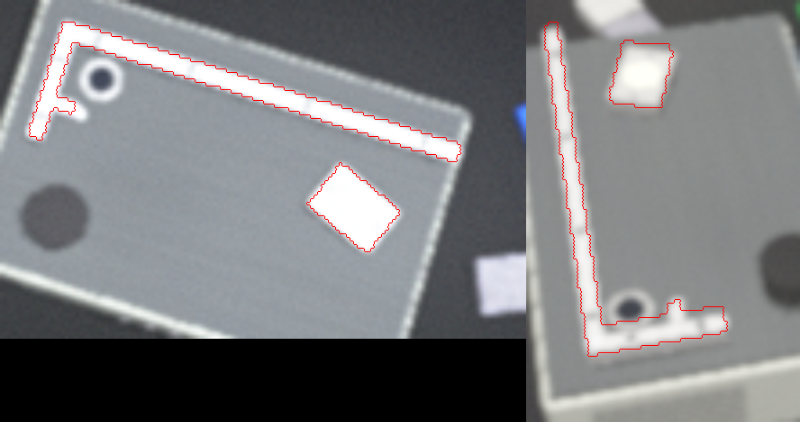

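The crop confirms a plain rectangle with no colour, lying on the deck at about (339,187), so it's the standard. The model overlays match it, the rail, the stop and the keeper. In the corner frame it sits at (-51,-210) mm and is turned -0.38 rad. I'll shut the fingers, turn the tool square to the rail and go above (-100,-215) mm.

```bash
python3 -m creep '[[[0.73,0.85,0,-2.08,1],[0.73,0.85,0,-2.08,1],[0.73,0.85,0,-2.08,1],[0.73,0.85,0,-2.08,1],[0.73,0.85,0,-2.08,1],[0.73,0.85,0,-2.08,1],[0.73,0.85,0,-2.08,1],[0.73,0.85,0,-2.08,1],[0.73,0.85,0,-2.08,1],[0.73,0.85,0,-2.08,1],[0.73,0.85,0,-2.08,1],[0.73,0.85,0,-2.08,1],[0.73,0.85,0,-2.08,1],[0.73,0.85,0,-2.08,1],[0.73,0.85,0,-2.08,1],[0.73,0.85,0,-2.08,1],[0,0,0,0,1],[0,0,0,0,1],[0,0,0,0,1]]]' 40
cat > st.py <<'E'
from h import *
C=np.array([.6655,-.003,-.331])
s=sense(); x=R.from_quat(s["orientation"]).as_matrix()[:,0]
print("t",round(s["clock"],2),"tcp",s["eef_pos"].round(4),"corner mm",(tocorner(C,s["eef_pos"])*1000).round(1),"yaw",np.arctan2(x[1],x[0]).round(3),"F corner",tocorner(np.array([0,0,C[2]]),s["wrist_force"]).round(1),s["wrist_force"][2].round(1),"w",round(s["grip_width"],2))
E
python3 st.py
```

```text
clock: 2.85
eef_pos: [0.4989, -0.1739, 0.2314]
orientation: [0.986, -0.164, -0.0, 0.0]
wrist_force: [-0.1, 0.1, -0.3]
grip_width: 0.001
gripper_force: 0.0
t 2.85 tcp [ 0.4989 -0.1739  0.2314] corner mm [-102.  -215.7] yaw -0.33 F corner [-0.2  0.1] -0.3 w 0.0
```

```bash
python3 -m creep '[[[0,0,-0.9,0,1],[0,0,-0.9,0,1],[0,0,-0.9,0,1],[0,0,-0.9,0,1],[0,0,-0.6,0,1],[0,0,-0.4,0,1],[0,0,-0.2,0,1],[0,0,0,0,1]]]'
python3 st.py
python3 - <<'E'
from h import *
a=grab_frame("scene")[:,:,::-1]; cv2.imwrite("pics/s1.png",cv2.resize(a[90:240,130:310],None,fx=4,fy=4,interpolation=cv2.INTER_CUBIC)); print(proj("scene",sense()["eef_pos"]))
E
```

```text
clock: 3.65
eef_pos: [0.4989, -0.1737, 0.087]
orientation: [0.986, -0.165, -0.0, -0.0]
wrist_force: [-0.5, 0.4, 0.3]
grip_width: 0.0
gripper_force: 0.0
t 3.65 tcp [ 0.4989 -0.1737  0.087 ] corner mm [-102.1 -215.5] yaw -0.331 F corner [-0.6  0.2] 0.3 w 0.0
[227.97826948 133.53438519]
```

View pics/s1.png

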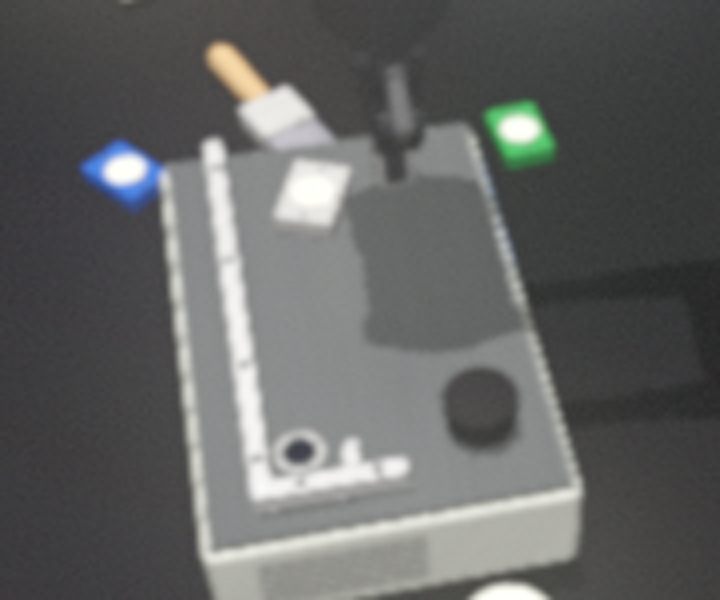

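The finger shows at crop (397,178), where its pose projects. It is clear of the standard at (313,195), on the side away from the rail. I'll push toward the rail, pausing to check.

```bash
python3 -m creep '[[[-0.04,-0.13,0,0,1],[0.19,-0.065,0,0,1],[0.19,-0.065,0,0,1],[0.19,-0.065,0,0,1],[0.19,-0.065,0,0,1],[0.19,-0.065,0,0,1],[0.19,-0.065,0,0,1],[0,0,0,0,1]]]'
python3 st.py
cat > obs.py <<'E'
import sys
from h import *
i=sys.argv[1]; im=grab_frame("scene")[:,:,::-1].copy(); im2=grab_frame("top")[:,:,::-1].copy()
cv2.imwrite(f"pics/o{i}.png",im)
C=np.array([0.66357,-0.00856,-0.3307])
def go(n,im,C):
    ms=masks_of(n,"standard"); on=[]
    for s in ms:
        d=tocorner(C,ray(n,s["xy"],.092)); 
        if -.16<d[0]<.02 and -.28<d[1]<.02: on.append((s,d))
    for s,d in on[:1]:
        b=min(([np.inf]+[0]),default=0); p0=np.array([*ray(n,s["xy"],.092)[:2],C[2]-.1]); t=s["pixels"]
        q=np.round(s["xy"]).astype(int); roi=[*(q-25),*(q+25)]; T=t[roi[1]:roi[3],roi[0]:roi[2]].astype(float)
        f=lambda v:np.sum((render(n,"std",p0+v*[.01,.01,.05],roi)-T)**2)
        r=minimize(f,np.zeros(3),method="Nelder-Mead",options=dict(initial_simplex=np.vstack([np.zeros(3),np.eye(3)*[.7,.7,2]])))
        P=p0+r.x*[.01,.01,.05]; print(n,"std mm",(tocorner(C,P)*1000).round(1),"ang",(P[2]-C[2]).round(3),"err",r.fun.round(1),"of",T.sum())
go("scene",im,C); go("top",im2,np.array([0.66587,-0.00183,-0.331]))
cv2.imwrite(f"pics/o{i}c.png",cv2.resize(im[90:240,130:310],None,fx=4,fy=4,interpolation=cv2.INTER_CUBIC))
E
python3 obs.py 1
```

```text
clock: 4.5
eef_pos: [0.5331, -0.189, 0.0871]
orientation: [0.986, -0.164, 0.0, -0.0]
wrist_force: [0.2, -0.6, -0.8]
grip_width: -0.003
gripper_force: 0.0
t 4.5 tcp [ 0.5331 -0.189   0.0871] corner mm [ -64.8 -218.9] yaw -0.33 F corner [ 0.3 -0.5] -0.8 w -0.0
scene std mm [ -37.2 -195.3] ang 0.027 err 5.6 of 261.0
top std mm [ -28.3 -183.8] ang -0.21 err 222.7 of 92.0
```

```bash
python3 -m creep '[[[0.16,-0.055,0,0,1],[0.16,-0.055,0,0,1],[0.16,-0.055,0,0,1],[0,0,0,0,1]]]'
python3 st.py; python3 obs.py 2
```

```text
clock: 5.1
eef_pos: [0.5473, -0.194, 0.0872]
orientation: [0.986, -0.164, 0.0, 0.0]
wrist_force: [-0.1, -0.1, 0.1]
grip_width: 0.002
gripper_force: 0.0
t 5.1 tcp [ 0.5473 -0.194   0.0872] corner mm [ -49.7 -219. ] yaw -0.33 F corner [-0.1 -0.1] 0.1 w 0.0
scene std mm [ -26.1 -190.4] ang 0.318 err 11.9 of 268.0
```

View pics/o2c.png

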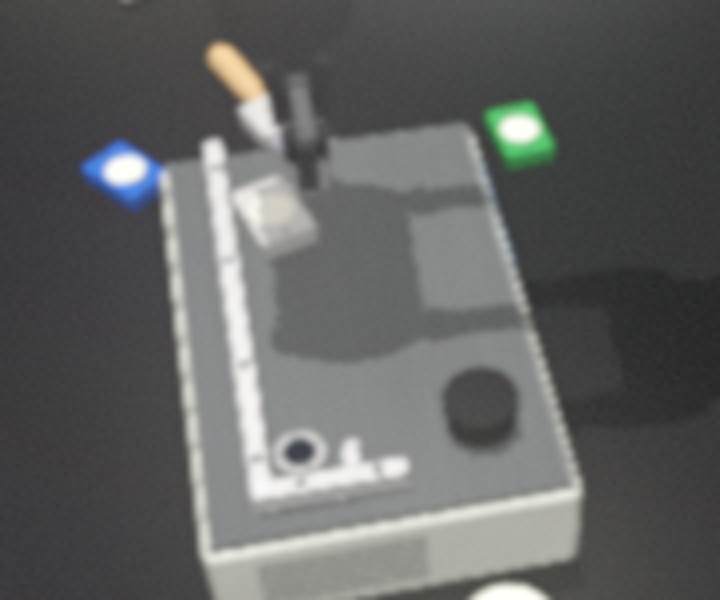

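The narrow finger caught the standard near its rear end, so it turned past square to about +0.3 rad: in the crop it's at (275,215), with its near-rail corner at (235,195). I'll back off, shift about 28 mm along the rail so the finger sits just past its middle, and push again.

```bash
python3 -m creep '[[[-0.35,0.12,0,0,1],[-0.35,0.12,0,0,1],[0.15,0.44,0,0,1],[0.15,0.44,0,0,1],[0.173,-0.06,0,0,1],[0.173,-0.06,0,0,1],[0.173,-0.06,0,0,1],[0.173,-0.06,0,0,1],[0,0,0,0,1]]]'
python3 st.py; python3 obs.py 3
```

```text
clock: 6.2
eef_pos: [0.556, -0.1679, 0.0869]
orientation: [0.986, -0.164, -0.0, 0.0]
wrist_force: [-0.1, -0.8, 0.1]
grip_width: -0.001
gripper_force: 0.0
t 6.2 tcp [ 0.556  -0.1679  0.0869] corner mm [ -49.9 -191.6] yaw -0.33 F corner [ 0.2 -0.8] 0.1 w -0.0
scene std mm [ -21.2 -192.2] ang 0.093 err 8.2 of 263.0
```

```bash
python3 -m creep '[[[0.1,-0.034,0,0,1],[0.1,-0.034,0,0,1],[0,0,0,0,1]]]'
python3 st.py; python3 obs.py 4
```

```text
clock: 6.7
eef_pos: [0.5602, -0.1689, 0.0871]
orientation: [0.986, -0.164, -0.002, -0.0]
wrist_force: [-6.5, 2.6, 3.1]
grip_width: 0.004
gripper_force: 3.7
t 6.7 tcp [ 0.5602 -0.1689  0.0871] corner mm [ -45.7 -191.1] yaw -0.33 F corner [-7.   0.3] 3.1 w 0.0
scene std mm [ -17.8 -194.5] ang -0.008 err 12.0 of 248.0
top std mm [-116.6  -22.3] ang -0.041 err 100.4 of 236.0
```

View pics/o4c.png

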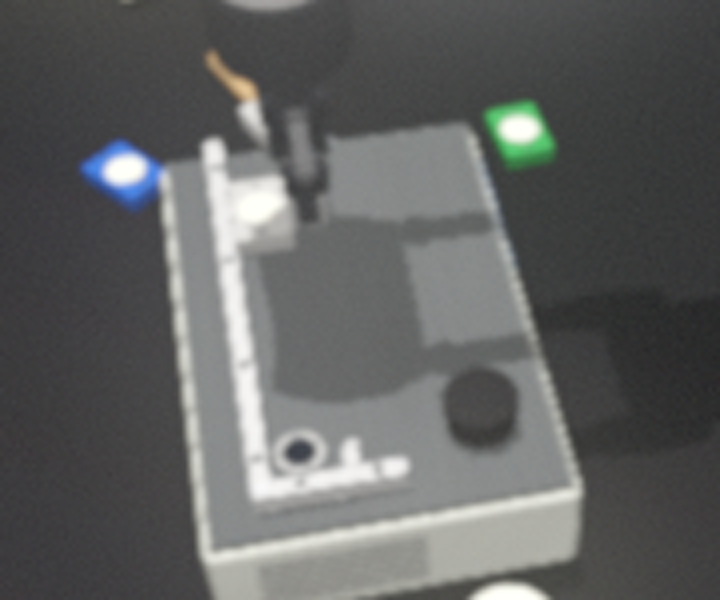

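The standard now sits square on the rail at crop (258,212), with about 7 N of contact force, so the waypoint is met. Next I'll go round behind its end face.

```bash
python3 -m creep '[[[0,0,0,0,1],[-0.29,0.1,0,0,1],[-0.29,0.1,0,0,1],[-0.22,-0.64,0,0,1],[-0.22,-0.64,0,0,1],[-0.22,-0.64,0,0,1],[0.48,-0.165,0,0,1],[0.48,-0.165,0,0,1],[0.48,-0.165,0,0,1],[0,0,0,0,1]]]'
python3 st.py; python3 obs.py 5
```

```text
clock: 7.9
eef_pos: [0.5681, -0.2362, 0.0872]
orientation: [0.986, -0.164, 0.0, 0.0]
wrist_force: [-1.2, -0.7, -1.0]
grip_width: -0.001
gripper_force: 0.0
t 7.9 tcp [ 0.5681 -0.2362  0.0872] corner mm [ -16.3 -252.2] yaw -0.33 F corner [-0.9 -1.1] -1.0 w -0.0
scene std mm [ -18.4 -194.9] ang -0.002 err 8.8 of 275.0
top std mm [ -19.3 -201.8] ang -0.022 err 53.8 of 275.0
```

```bash
python3 -m creep '[[[0.067,0.188,0,0,1],[0.067,0.188,0,0,1],[0.067,0.188,0,0,1],[0.067,0.188,0,0,1],[0.067,0.188,0,0,1],[0.067,0.188,0,0,1],[0.067,0.188,0,0,1],[0,0,0,0,1]]]'
python3 st.py; python3 obs.py 6
```

```text
clock: 8.9
eef_pos: [0.582, -0.1954, 0.0872]
orientation: [0.986, -0.164, 0.0, -0.0]
wrist_force: [0.4, 0.3, 0.4]
grip_width: 0.002
gripper_force: 0.0
t 8.9 tcp [ 0.582  -0.1954  0.0872] corner mm [ -16.4 -209.1] yaw -0.329 F corner [0.3 0.4] 0.4 w 0.0
scene std mm [ -18.1 -172.3] ang 0.011 err 34.2 of 230.0
```

```bash
python3 -m creep '[[[0.067,0.188,0,0,1],[0.067,0.188,0,0,1],[0.067,0.188,0,0,1],[0.067,0.188,0,0,1],[0.067,0.188,0,0,1],[0.067,0.188,0,0,1],[0.067,0.188,0,0,1],[0.067,0.188,0,0,1],[0,0,0,0,1]]]'
python3 st.py; python3 obs.py 7
```

```text
clock: 10.0
eef_pos: [0.5981, -0.1502, 0.0873]
orientation: [0.986, -0.164, 0.0, -0.0]
wrist_force: [-0.2, 0.1, 0.0]
grip_width: 0.001
gripper_force: 0.0
t 10.0 tcp [ 0.5981 -0.1502  0.0873] corner mm [ -15.9 -161.1] yaw -0.329 F corner [-0.2  0. ] 0.0 w 0.0
scene std mm [ -18.2 -121. ] ang -0.009 err 18.6 of 275.0
top std mm [ -23.9 -122.1] ang -0.219 err 228.0 of 79.0
```

View pics/o7c.png

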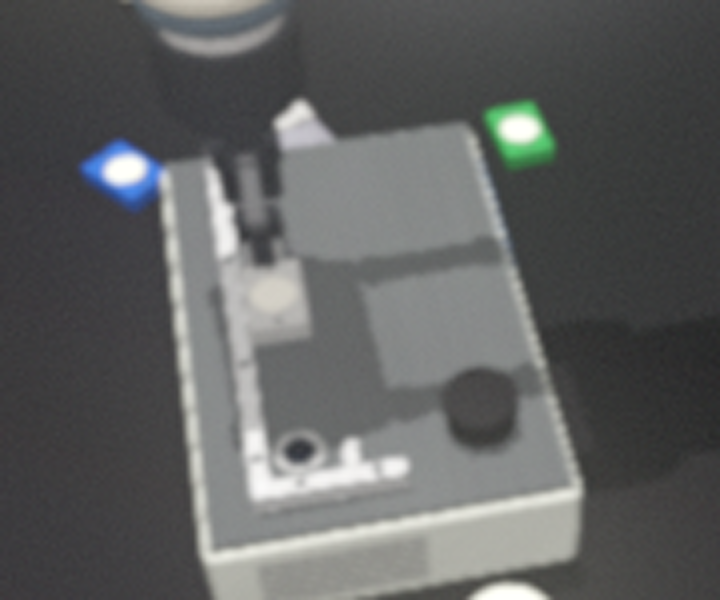

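The standard is still square on the rail at crop (275,298). I'll keep sliding.

```bash
python3 -m creep '[[[0.066,0.188,0,0,1],[0.066,0.188,0,0,1],[0.066,0.188,0,0,1],[0.066,0.188,0,0,1],[0.066,0.188,0,0,1],[0.066,0.188,0,0,1],[0,0,0,0,1]]]'
python3 st.py; python3 obs.py 8
```

```text
clock: 10.9
eef_pos: [0.6098, -0.1163, 0.0873]
orientation: [0.987, -0.164, 0.0, -0.0]
wrist_force: [0.0, 0.2, 0.6]
grip_width: 0.004
gripper_force: 0.0
t 10.9 tcp [ 0.6098 -0.1163  0.0873] corner mm [ -15.8 -125.2] yaw -0.329 F corner [-0.   0.2] 0.6 w 0.0
scene std mm [-17.8 -85.8] ang 0.014 err 14.4 of 304.0
top std mm [-22.4 -73.4] ang -0.091 err 263.7 of 41.0
```

```bash
python3 -m creep '[[[0.066,0.188,0,0,1],[0.066,0.188,0,0,1],[0.066,0.188,0,0,1],[0.066,0.188,0,0,1],[0.066,0.188,0,0,1],[0.066,0.188,0,0,1],[0.066,0.188,0,0,1],[0.066,0.188,0,0,1],[0,0,0,0,1]]]'
python3 st.py; python3 obs.py 9
```

```text
clock: 12.0
eef_pos: [0.6258, -0.0713, 0.0874]
orientation: [0.987, -0.164, 0.0, -0.0]
wrist_force: [-0.4, -0.2, 0.1]
grip_width: 0.003
gripper_force: 0.0
t 12.0 tcp [ 0.6258 -0.0713  0.0874] corner mm [-15.4 -77.5] yaw -0.329 F corner [-0.3 -0.3] 0.1 w 0.0
scene std mm [-18.  -38.4] ang -0.008 err 32.6 of 309.0
top std mm [-29.6 -61.7] ang -0.033 err 260.0 of 45.0
```

Remaining is about 13 mm; I'll go in small steps and watch the force.

```bash
python3 -m creep '[[[0.033,0.094,0,0,1],[0.033,0.094,0,0,1],[0.033,0.094,0,0,1],[0.033,0.094,0,0,1],[0,0,0,0,1]]]'
python3 st.py; python3 obs.py 10
```

```text
clock: 12.7
eef_pos: [0.6295, -0.0605, 0.0873]
orientation: [0.986, -0.164, 0.0, -0.0]
wrist_force: [-0.0, 0.3, -0.9]
grip_width: -0.001
gripper_force: 0.0
t 12.7 tcp [ 0.6295 -0.0605  0.0873] corner mm [-15.4 -66.1] yaw -0.33 F corner [-0.1  0.3] -0.9 w -0.0
scene std mm [-17.9 -26.6] ang -0.029 err 30.8 of 319.0
```

```bash
python3 -m creep '[[[0.011,0.031,0,0,1],[0.011,0.031,0,0,1],[0,0,0,0,1]]]'
python3 st.py
```

```text
clock: 13.2
eef_pos: [0.6299, -0.0592, 0.0872]
orientation: [0.986, -0.164, -0.0, 0.0]
wrist_force: [-0.6, -0.4, 0.6]
grip_width: 0.006
gripper_force: 0.3
t 13.2 tcp [ 0.6299 -0.0592  0.0872] corner mm [-15.4 -64.7] yaw -0.33 F corner [-0.5 -0.6] 0.6 w 0.01
```

```bash
python3 -m creep '[[[0.011,0.031,0,0,1],[0.011,0.031,0,0,1],[0,0,0,0,1]]]'
python3 st.py
```

```text
clock: 13.5
eef_pos: [0.6306, -0.0572, 0.0872]
orientation: [0.986, -0.164, -0.0, -0.0]
wrist_force: [-0.7, -1.6, 0.2]
grip_width: -0.001
gripper_force: 0.2
t 13.5 tcp [ 0.6306 -0.0572  0.0872] corner mm [-15.4 -62.6] yaw -0.33 F corner [-0.2 -1.7] 0.2 w -0.0
```

```bash
python3 -m creep '[[[0.011,0.031,0,0,1],[0.011,0.031,0,0,1],[0,0,0,0,1]]]'
python3 st.py
```

```text
clock: 13.8
eef_pos: [0.6313, -0.0553, 0.0873]
orientation: [0.986, -0.164, -0.0, -0.0]
wrist_force: [-0.4, -0.1, -0.1]
grip_width: 0.002
gripper_force: 0.2
t 13.8 tcp [ 0.6313 -0.0553  0.0873] corner mm [-15.4 -60.6] yaw -0.33 F corner [-0.3 -0.3] -0.1 w 0.0
```

```bash
python3 -m creep '[[[0.011,0.031,0,0,1],[0.011,0.031,0,0,1],[0.011,0.031,0,0,1],[0,0,0,0,1]]]'
python3 st.py; python3 obs.py 11
```

```text
clock: 14.2
eef_pos: [0.6323, -0.0525, 0.0873]
orientation: [0.986, -0.164, 0.0, -0.0]
wrist_force: [-0.6, -1.1, -0.5]
grip_width: -0.003
gripper_force: 0.3
t 14.2 tcp [ 0.6323 -0.0525  0.0873] corner mm [-15.3 -57.6] yaw -0.33 F corner [-0.2 -1.3] -0.5 w -0.0
scene std mm [-18.  -23.9] ang -0.047 err 43.8 of 341.0
top std mm [-37.1 -32.3] ang -0.081 err 224.0 of 81.0
```

View pics/o11c.png

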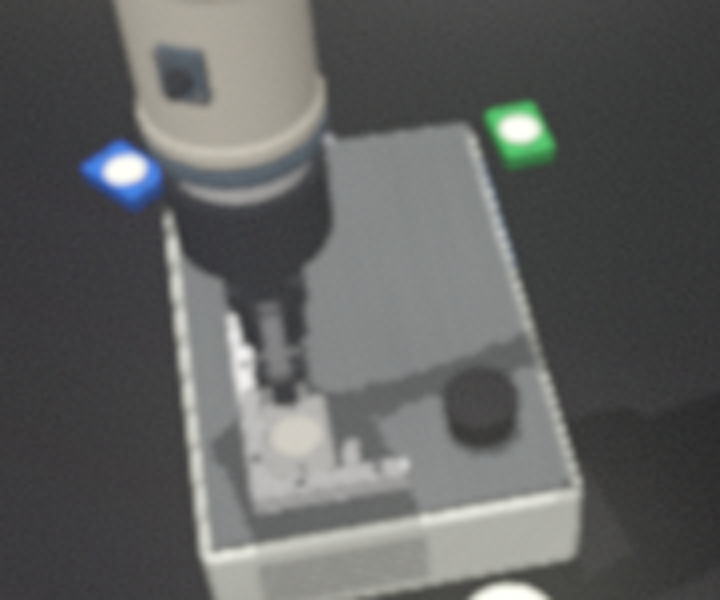

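It's in the pocket with its tile at crop (296,437), close to the window at (299,450), but there's no stop force yet. I'll carry on until it makes contact.

```bash
python3 -m creep '[[[0.011,0.031,0,0,1],[0.011,0.031,0,0,1],[0.011,0.031,0,0,1],[0,0,0,0,1]]]'
python3 st.py
```

```text
clock: 14.8
eef_pos: [0.633, -0.0509, 0.0874]
orientation: [0.986, -0.165, -0.0, 0.001]
wrist_force: [-2.3, -5.0, 1.4]
grip_width: 0.001
gripper_force: 2.5
t 14.8 tcp [ 0.633  -0.0509  0.0874] corner mm [-15.2 -55.9] yaw -0.331 F corner [-0.5 -5.5] 1.4 w 0.0
```

```bash
python3 -m creep '[[[0.011,0.031,0,0,1],[0.011,0.031,0,0,1],[0,0,0,0,1]]]'
python3 st.py
```

```text
clock: 15.1
eef_pos: [0.633, -0.0508, 0.0874]
orientation: [0.986, -0.165, -0.001, 0.002]
wrist_force: [-4.1, -9.3, 1.7]
grip_width: -0.003
gripper_force: 5.2
t 15.1 tcp [ 0.633  -0.0508  0.0874] corner mm [-15.2 -55.8] yaw -0.332 F corner [ -0.9 -10.1] 1.7 w -0.0
```

It's hard against the stop: 10 N and no further travel. I'll retreat straight back, then up and toward the robot, and inspect.

```bash
python3 -m creep '[[[-0.05,-0.15,0,0,1],[-0.16,-0.47,0,0,1],[-0.16,-0.47,0,0,1],[0,0,0.9,0,1],[0,0,0.9,0,1],[0,0,0.9,0,1],[0,0,0.9,0,1],[-0.5,-0.9,0.5,0,1],[-0.5,-0.9,0,0,1],[-0.5,-0.9,0,0,1],[-0.5,-0.9,0,0,1],[-0.5,-0.9,0,0,1],[0,0,0,0,1]]]'
python3 st.py; python3 obs.py 12
python3 - <<'E'
from h import *
a=grab_frame("top")[:,:,::-1][115:205,225:325]; b=grab_frame("scene")[:,:,::-1][150:240,170:270]
cv2.imwrite("pics/end.png",cv2.resize(np.hstack([a,b]),None,fx=4,fy=4,interpolation=cv2.INTER_CUBIC))
E
```

```text
clock: 16.4
eef_pos: [0.5458, -0.2195, 0.2105]
orientation: [0.986, -0.167, 0.0, 0.001]
wrist_force: [0.1, -0.1, -0.3]
grip_width: 0.0
gripper_force: 0.0
t 16.4 tcp [ 0.5458 -0.2195  0.2105] corner mm [ -42.9 -243.7] yaw -0.335 F corner [ 0.1 -0. ] -0.3 w 0.0
scene std mm [-18.1 -20.8] ang -0.001 err 63.6 of 294.0
top std mm [-19.  -26.2] ang 0.0 err 10.7 of 301.0
```

View pics/end.png

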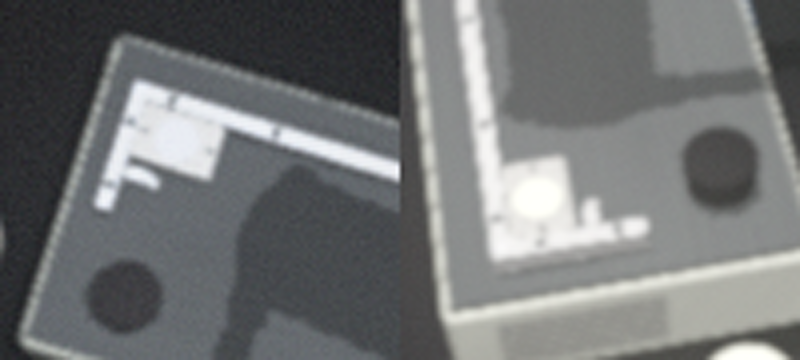

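Both views show the standard flush with the rail and the end stop, centred over the window, and square; the cup hasn't moved. The reading across the rail (-18.1 mm) matches the one taken while it was pressed on the rail.

```bash
python3 -c "
from rig import *
print(hand_in())"
```

```text
the job is handed in; nothing more can be done
None
```

The standard was pushed square onto the rail, slid along it into the corner pocket until it was hard against the end stop over the window, and the job was handed in at about 16.5 s; no verdict was returned.

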